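# Load the plug-in modules and clamp them

### The arm

A 7-joint arm with a two-finger parallel gripper is mounted at the origin on the work surface. World frame = base frame: x ahead of the robot, y to its left, z up, the work surface at z = 0. Lengths are in m, angles in rad, forces in N, time in s.
With the tool pointing down it reaches from about 0.35 to 0.9 m from the base axis. Payload 8.1 kg.
Tool frame: the origin (TCP) lies between the finger pads; the fingertips stand 22 mm ahead of it and the grasp point (between the pads) lies 3 mm ahead of it (tip_extent is the y of the fingertips in the tool frame, in m); y points along the fingers, x is the direction in which the jaws open and shut, and the axes are right-handed (so a half turn about y gives the same grasp; the last joint's range is limited). The gripper opens to 92 mm and grips with 3 to 60 N. Pads are 19 mm wide; open, the fingers measure 130 mm over their backs; the gripper's body (75 mm by 190 mm) begins 47 mm behind the grasp point.
Start: joints at [-1.425, 0.434, 0.025, 1.573, -0.012, 1.134, -0.075], TCP at [0.154, 0.606, 0.249] pointing down, gripper open.
Joint ranges: [-2.62, 2.62], [-0.44, 2.09], [-1.27, 1.32], [0.08, 2.57], [-1.32, 4.46], [0.12, 2], [-2.74, 2.74]. Speed limits (rad/s): [2.22, 2.22, 3.01, 3.01, 3.14, 3.14, 3.14].

### API

Orientations are given as a unit quaternion [x, y, z, w].
In Python, from bench import * gives the robot as it stands. The module is installed in compiled form; this text tells all that it offers.
- The arm moves only by the shell command python3 -m jog 'ROWS' [FORCE]. ROWS is JSON, a list of rows, each a list of 7 numbers: the shift along the tool's x, y, z in mm, then the turn, a rotation vector about the tool's x, y, z in degrees, then the finger opening in mm, from 0 to 91.8. In form: [[dx, dy, dz, ax, ay, az, gripper], ...]. A call has 1 to 5 rows; each row shifts and turns the pose as measured when the row begins, along the tool's axes as they then stand; what a row does not reach is not made up. A row lasts 1/10 s, in which the tool goes at most 50 mm and 8.59 degrees, less where a joint would pass 70% of its speed; a pose out of reach is approached as far as the arm can. A call is refused whole if a number of a shift passes 50 or a number of a turn 8.59, either way. A call with a gripper value outside its range is refused whole. The fingers move at their own pace and stop on an object; FORCE is the grip in N (left out, the last holds). Time passes only in rows, so rows that do not move let the fingers close. It gives the time, the measured TCP pose, the force and the opening at its end, in the units of the state.
- observe(): the state, without advancing time (a new reading comes with each control period).
- camera(name): name is "side" or "top"; returns the picture (420x560x3 uint8, blue, green, red); there is no depth.
- camera_model(name): a dict with "fx", "fy", "cx", "cy" (pixels), "k1" (the pictures are not rectified: a ray, as slopes to the right and down, at radius r is drawn at 1 + k1 r^2 times it, then the intrinsics apply), "xyz" and "rotation" of the camera in the world. Camera axes: x right, y up, looking along -z (the intrinsics and any distortion apply to the point x, -y, -z); pixel columns grow to the right and rows downward; lengths in m; the calibration is good to about 2 mm. A picture is of the moment at which its call begins. camera_model takes no time and is no camera call.
- close_job(): hands the job in, once; it reports no verdict.
Trained networks look in the newest picture that a camera, given by its name, has taken for a name from the list of things; names that differ only in an ending like _2 or _b are one class to them, and where a whole thing is asked for, a point or a joint stands for the part that bears it (a point fixed in the world has none). Each returns a list of dicts, best first, with "score" (0 to 1); they miss things now and then, are a little off and sometimes report something else, mostly with a low value. They report only what shows in the picture. A call takes as long as a camera call. They do not tell look-alikes from the thing itself.
- silhouettes(camera, query): "region" (420x560 bool, what is visible of it) and "location" ([column, row] in pixels, amid what is visible of it).
- spot_point(camera, query): "location" ([column, row] in pixels: a listed point, or the origin of a listed thing).
The state is a dict: "time_s": time; "q": joint angles; "qvel": joint speeds; "joint_efforts": joint torques, N m; "eef_pos": TCP position; "orientation": TCP orientation; "wrist_force": force on the tool from outside, world axes, zero at the start; "wrist_torque": the same for the moment, N m; "finger_gap": opening from 0.0 (shut) to 1.0 (fully open).
Only numpy, scipy, OpenCV 4.12 (cv2) and the standard library are available. Lean on these libraries where they do the work, as an engineer would, in place of code of your own. Each camera call takes 0.05 s, during which the arm holds its last target. There are 200 camera calls.

### The job

Take the two flat plug-in modules out of their wooden cradles and slide each one edgewise into the mainframe, each into the narrowest slot it will go into (the thicker into the widest slot, the thinner into the middle one), fully home on the slot's floor; lower them in, do not drop them. When both are home and let go, throw the clamp lever on the mainframe all the way over towards the slots. Leave the module already loaded where it is, and do not disturb the multimeter, the screwdriver and the spool lying nearby.

Things in the scene. Friction and masses are not known exactly. Their poses are not given: they have to be found in the camera images.
- module_thick: The thicker module: upright aluminium plate 108 mm long (x), 13 mm thick (y), 85 mm tall, foot edges rounded 2-3 mm; on top a black grip bar 60 mm long (x), 14 mm thick (y), 28 mm tall (top 113 mm above the foot). Origin: centre of the foot, z up. About 0.28 kg. A half turn about z makes no difference. Starts upright (lean below 0.1 rad) in cradle_thick, axes as the cradle's, foot 10 mm above the bench.
- module_thin: The thinner module: upright aluminium plate 108 mm long (x), 9 mm thick (y), 85 mm tall, foot edges rounded 2-3 mm; on top a black grip bar 60 mm long (x), 14 mm thick (y), 28 mm tall (top 113 mm above the foot). Origin: centre of the foot, z up. About 0.2 kg. A half turn about z makes no difference. Starts upright (lean below 0.1 rad) in cradle_thin, axes as the cradle's, foot 10 mm above the bench.
- module_loaded: A third, thinnest module: upright aluminium plate 108 mm long (x), 5 mm thick (y), 85 mm tall, foot edges rounded 2-3 mm; on top a black grip bar 60 mm long (x), 14 mm thick (y), 28 mm tall (top 113 mm above the foot). Origin: centre of the foot, z up. About 0.14 kg. A half turn about z makes no difference. It already stands home in the narrow slot and must stay there.
- cradle_thick: Fixed wooden block 130 x 60 x 35 mm (x, y, z) with an open-topped slot along its x, 112 x 15 mm, 25 mm deep (floor 10 mm above the bench), holding the thicker module. Origin: centre of its underside, on the bench.
- cradle_thin: Fixed wooden block 130 x 60 x 35 mm (x, y, z) with an open-topped slot along its x, 112 x 11 mm, 25 mm deep (floor 10 mm above the bench), holding the thinner module. Origin: centre of its underside, on the bench. The two cradles may stand in either order.
- mainframe: Fixed grey chassis. Main block 150 x 250 x 65 mm (x, y, z) with three parallel slots in its top along its x, at y = +72 mm (wide), 0 (middle) and -72 mm (narrow); on its front (-x) side a ledge 70 mm deep and 25 mm high, full width, carries the clamp lever. Origin: centre of the main block's underside, on the bench; z up.
- slot_wide (a point): The widest slot of the mainframe, an open-topped upright slot 17 mm wide (mainframe's y), 114 mm long (mainframe's x), 50 mm deep. The point is the centre of the slot's floor, 15 mm above the bench; the slot's mouth is 65 mm above the bench. Axes as the mainframe's.
- slot_mid (a point): The middle slot of the mainframe, an open-topped upright slot 12.5 mm wide (mainframe's y), 114 mm long (mainframe's x), 50 mm deep. The point is the centre of the slot's floor, 15 mm above the bench; the slot's mouth is 65 mm above the bench. Axes as the mainframe's.
- slot_narrow (a point): The narrowest slot of the mainframe, an open-topped upright slot 8 mm wide (mainframe's y), 114 mm long (mainframe's x), 50 mm deep. The point is the centre of the slot's floor, 15 mm above the bench; the slot's mouth is 65 mm above the bench. Axes as the mainframe's. Already taken by the thinnest module.
- clamp (a joint): Angle of the clamp lever, rad: near 0 (0 to 0.15 at the start) it leans 0.5 rad to the mainframe's -x (away from the slots), at its stop 1.0 it leans 0.5 rad to +x (towards the slots). It turns about the mainframe's y axis, light (under 2 N at the ball), stays where it is left. The pivot lies at x -110, y +36, z 47 mm in the mainframe's frame, on a dark block 70 x 50 x 25 mm standing on the ledge.
- clamp_tip (a point): Centre of the lever's black ball end (radius 13 mm), 75 mm from the pivot on a steel stem of radius 5 mm.
- multimeter: Grey hand-held multimeter lying on its back, 80 x 150 x 34 mm (x, y, z). A bystander: leave it. Origin: centre of its underside.
- screwdriver: Screwdriver lying along its x. A bystander: leave it. Origin: centre of its underside.
- spool: Metal spool standing upright, 68 mm across, 50 mm tall. A bystander: leave it. Origin: centre of its underside.
There are look-alikes about, which are no part of the job. Leave any blue look-alike of the module_thin alone.

How it is judged:
On the way, in this order (a step that is already met when the one before it is completed fails the run):
1. both modules stand home in their slots and are let go (x of module_thick in the frame of slot_wide between -0.008 and 0.008 m and y of module_thick in the frame of slot_wide between -0.006 and 0.006 m and z of module_thick in the frame of slot_wide between -0.004 and 0.004 m and angle between the x axis of each of module_thick, module_thin and the x axis of mainframe, either way round below 0.08 rad and angle between each of module_thick, module_thin's own z axis and vertical below 0.12 rad and x of module_thin in the frame of slot_mid between -0.008 and 0.008 m and y of module_thin in the frame of slot_mid between -0.006 and 0.006 m and z of module_thin in the frame of slot_mid between -0.004 and 0.004 m and contact force between the fingers and module_thick below 0.1 N and contact force between the fingers and module_thin below 0.1 N), for 0.2 s.
2. the clamp lever is thrown over (value of joint clamp above 0.85 rad), for 0.2 s.
At the end, for the whole second after the job is handed in: Thicker module in the widest slot, thinner in the middle one, each foot within 4 mm of the slot floor, 8 mm lengthwise and 6 mm sideways of its centre, aligned within 0.08 rad, upright within 0.12 rad, under 20 mm/s; clamp lever beyond 0.85 rad (x of module_thick in the frame of slot_wide between -0.008 and 0.008 m and y of module_thick in the frame of slot_wide between -0.006 and 0.006 m and z of module_thick in the frame of slot_wide between -0.004 and 0.004 m and angle between the x axis of each of module_thick, module_thin and the x axis of mainframe, either way round below 0.08 rad and angle between each of module_thick, module_thin's own z axis and vertical below 0.12 rad and x of module_thin in the frame of slot_mid between -0.008 and 0.008 m and y of module_thin in the frame of slot_mid between -0.006 and 0.006 m and z of module_thin in the frame of slot_mid between -0.004 and 0.004 m and linear speed of each of module_thick, module_thin below 0.02 m/s and value of joint clamp above 0.85 rad); the robot touches nothing.
It fails at once if a module is dropped into a slot (faster than 0.4 m/s with its foot within 55 mm of a slot floor's centre) (((distance between module_thick and slot_wide below 0.055 m and linear speed of module_thick above 0.4 m/s) or (distance between module_thick and slot_mid below 0.055 m and linear speed of module_thick above 0.4 m/s) or (distance between module_thick and slot_narrow below 0.055 m and linear speed of module_thick above 0.4 m/s)) or ((distance between module_thin and slot_wide below 0.055 m and linear speed of module_thin above 0.4 m/s) or (distance between module_thin and slot_mid below 0.055 m and linear speed of module_thin above 0.4 m/s) or (distance between module_thin and slot_narrow below 0.055 m and linear speed of module_thin above 0.4 m/s))).
It fails at once if the module already loaded is moved by more than 10 mm (distance of module_loaded from where it was at the start of the episode above 0.01 m).
It fails at once if a bystander is moved by more than 20 mm (distance of any of multimeter, screwdriver, spool from where it was at the start of the episode above 0.02 m).
It also fails if it takes over 72 s, if anything falls off the work surface, if the arm or the gripper's body presses on something with over 40 N, if the wrist force passes 120 N, or if a joint passes its speed limit or range.

## Working session

There is one attempt and no reset: what is moved stays moved. The work goes in short steps, Python scripts to look and compute and a shell command to move; the robot and the scene stay as the last step left them, time stands still between calls to the robot, and variables do not carry over. Pictures are saved under pics/ and viewed, on a budget of 10 in all, crops included, one or two more only if the job needs it, and the job is handed in when it is done.

```bash
mkdir -p pics; python3 - <<'E'
from bench import *
import cv2,numpy as np
for n in("side","top"):
    im=camera(n); cv2.imwrite(f"pics/{n}0.png",im)
    m=camera_model(n);print(n,m)
    for q in["module_thick","module_thin","cradle_thick","cradle_thin","mainframe","slot_wide","slot_mid","slot_narrow","clamp_tip","module_loaded"]:
        print(q,[(np.round(d["location"],1).tolist(),round(d["score"],2)) for d in spot_point(n,q)][:4])
print(observe())
E
```

```text
side {'fx': 536.6572654310879, 'fy': 536.6572654310879, 'cx': 269.6862135545904, 'cy': 208.84233485445398, 'k1': 0.06045069099747388, 'xyz': array([ 0.37324486, -0.83956039,  0.81612754]), 'rotation': array([ 0.39614363, -0.05028872, -0.10001191,  0.91133906])}
module_thick [([298.3, 380.0], 0.89), ([231.8, 126.3], 0.6)]
module_thin [([251.0, 274.8], 0.9), ([164.2, 313.9], 0.8)]
cradle_thick [([296.4, 381.6], 0.92), ([297.9, 377.4], 0.33)]
cradle_thin [([251.7, 279.8], 0.68)]
mainframe [([284.2, 173.9], 0.56)]
slot_wide []
slot_mid [([253.1, 282.6], 0.7)]
slot_narrow []
clamp_tip [([227.1, 126.5], 0.57)]
module_loaded [([232.2, 124.5], 0.26)]
top {'fx': 459.2355036403793, 'fy': 459.2355036403793, 'cx': 276.8031804825623, 'cy': 209.2545337926954, 'k1': -0.09836491254429577, 'xyz': array([ 0.41254586, -0.07439563,  0.97858977]), 'rotation': array([ 0.05787301, -0.05832638, -0.70190953,  0.70751096])}
module_thick [([183.8, 176.3], 0.7)]
module_thin [([345.2, 326.6], 0.93), ([326.3, 242.7], 0.61), ([318.7, 122.9], 0.23)]
cradle_thick [([427.8, 233.1], 0.98)]
cradle_thin []
mainframe [([
[... 211 characters left out ...]
28.9], 0.47)]
{'time_s': 1.1, 'q': array([-1.42460622,  0.43452432,  0.0250182 ,  1.57320363, -0.01159991,
        1.13399142, -0.07511513]), 'qvel': array([-0.00020282, -0.00133547,  0.00126053, -0.00208393,  0.00198815,
       -0.00054784,  0.00085717]), 'joint_efforts': array([ 6.31032071e-04, -6.67701173e+01,  9.84101370e-01, -3.14812768e+01,
       -6.06216467e-02,  3.30337195e-02,  4.71237718e-05]), 'eef_pos': array([0.1539339 , 0.60576086, 0.24872552]), 'orientation': array([ 0.5581999 ,  0.43407643, -0.43405695, -0.55819807]), 'wrist_force': array([-0.28091621,  0.09853422, -0.73601167]), 'wrist_torque': array([-0.03254894,  0.01741898, -0.06870956]), 'finger_gap': 0.996966016587426}
```

View pics/side0.png

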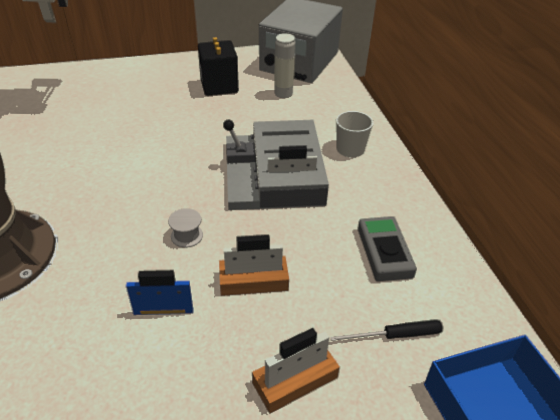

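View pics/top0.png

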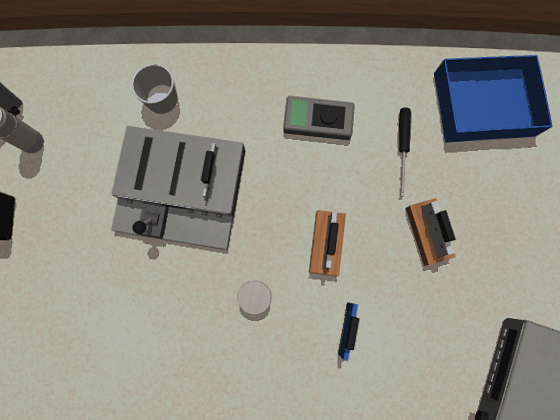

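Candidates in top: orange cradle at (326,243), orange cradle at (430,233), and a blue look-alike at (348,332), which I leave alone. The mainframe is at (180,185), with the lever ball at (139,227). The wider cradle slot and plate seem to be at (430,233), so I'll check that in close crops.

```bash
cat > h.py <<'E'
import cv2,numpy as np
from scipy.spatial.transform import Rotation as R
from bench import camera_model
def proj(n,P):
    m=camera_model(n);c=(np.atleast_2d(P)-m["xyz"])@R.from_quat(m["rotation"]).as_matrix()
    s=np.c_[c[:,0]/-c[:,2],-c[:,1]/-c[:,2]];r2=(s**2).sum(1,keepdims=True)
    return s*(1+m["k1"]*r2)*[m["fx"],m["fy"]]+[m["cx"],m["cy"]]
def ray(n,px,z):
    m=camera_model(n);px=np.atleast_2d(np.array(px,float))
    d=(px-[m["cx"],m["cy"]])/[m["fx"],m["fy"]];s=d.copy()
    for _ in range(30): s=d/(1+m["k1"]*(s**2).sum(1,keepdims=True))
    v=np.c_[s[:,0],-s[:,1],-np.ones(len(s))]@R.from_quat(m["rotation"]).as_matrix().T
    return m["xyz"]+v*((z-m["xyz"][2])/v[:,2])[:,None]
def place(x,y,yaw,P): # local points -> world
    return R.from_euler("z",yaw).apply(np.atleast_2d(P))+[x,y,0]
def crop(im,x0,y0,x1,y1,k,step=10):
    c=cv2.resize(im[y0:y1,x0:x1],None,fx=k,fy=k,interpolation=cv2.INTER_CUBIC)
    for x in range(-(-x0//step)*step,x1,step): cv2.line(c,((x-x0)*k,0),((x-x0)*k,6),(0,0,255),1);cv2.putText(c,str(x),((x-x0)*k,18),0,.35,(0,0,255),1)
    for y in range(-(-y0//step)*step,y1,step): cv2.line(c,(0,(y-y0)*k),(6,(y-y0)*k),(0,0,255),1);cv2.putText(c,str(y),(8,(y-y0)*k+4),0,.35,(0,0,255),1)
    return c
def pad(ims):
    h=max(i.shape[0] for i in ims);return np.hstack([cv2.copyMakeBorder(i,0,h-i.shape[0],0,4,cv2.BORDER_CONSTANT) for i in ims])
E
python3 - <<'E'
from h import *
t=cv2.imread("pics/top0.png");s=cv2.imread("pics/side0.png")
a=pad([crop(t,304,202,354,284,5),crop(t,402,194,462,274,5)]);cv2.imwrite("pics/c1.png",a)
cv2.imwrite("pics/c2.png",crop(t,108,122,250,258,4)[:, :600])
print(a.shape)
E
```

```text
(410, 558, 3)
```

View pics/c1.png

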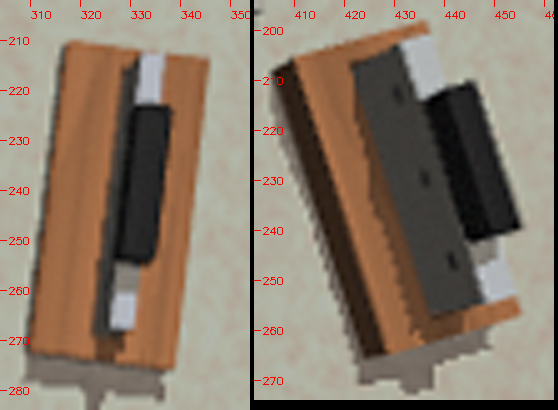

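View pics/c2.png

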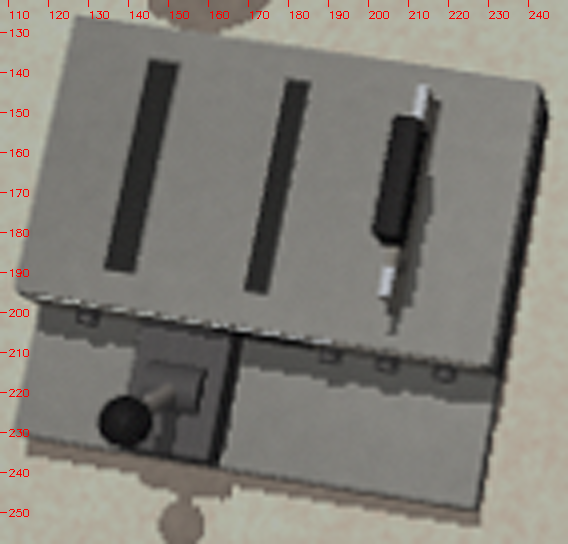

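```bash
cat > fit.py <<'E'
from h import *
from scipy.optimize import least_squares
def fit(n,L,px,x0):
    L=np.array(L,float);px=np.array(px,float)
    f=lambda p:(proj(n,place(*p,L))-px).ravel()
    r=least_squares(f,x0);print(np.round(r.x,4),"yaw deg",round(np.degrees(r.x[2]),2),"res",np.round(r.fun.reshape(-1,2),1).tolist());return r.x
def o(d,k,x0,y0): return (np.array(d,float)+.5)/k-.5+[x0,y0]
E
python3 - <<'E'
from fit import *
def rect(a,b,z): return [[a,b,z],[a,-b,z],[-a,-b,z],[-a,b,z]] # img TL,TR,BR,BL
g=ray("top",[[328,243],[432,232],[180,170]],.05);print(g)
print("thin cradle");a=fit("top",rect(.065,.03,.035),o([[67,41],[210,58],[175,370],[30,352]],5,304,202),[*g[0,:2],0])
print("thin plate");fit("top",rect(.054,.0045,.095),o([[137,54],[163,54],[133,329],[110,329]],5,304,202),[*g[0,:2],0])
print("thick cradle");fit("top",rect(.065,.03,.035),o([[39,58],[173,22],[266,313],[131,355]],5,402,194),[*g[1,:2],0.3])
print("thick plate");fit("top",rect(.054,.0065,.095),o([[146,42],[176,36],[263,293],[231,305]],5,402,194),[*g[1,:2],.3])
s=lambda y,w:[[x,y+v,.065] for x,v in((.057,w),(.057,-w),(-.057,-w),(-.057,w))]
print("frame");m=fit("top",rect(.075,.125,.065)+s(.072,.0085)+s(0,.00625)+[[-.145,.125,.025],[-.145,-.125,.025]],
 o([[77,15],[540,83],[497,371],[17,291],[148,59],[180,65],[135,272],[104,268],[286,79],[311,84],[268,294],[244,290],[27,437],[477,511]],4,108,122),[*g[2,:2],0])
for y in(.072,0):print(place(*m,[0,y,.015]))
print("pivot",place(*m,[-.11,.036,.047]))
for q in(0,.15):
  a=q-.5;print("ball px",proj("top",place(*m,[-.11+.075*np.sin(a),.036,.047+.075*np.cos(a)])))
from bench import observe
st=observe();print(R.from_quat(st["orientation"]).as_matrix().round(3))
# side view overlay check
im=cv2.imread("pics/side0.png")
E
```

```text
[[ 0.49814667 -0.17879489  0.05      ]
 [ 0.52183487 -0.39412262  0.05      ]
 [ 0.6482225   0.12853438  0.05      ]]
thin cradle
[ 0.5009 -0.18   -0.1221] yaw deg -6.99 res [[-0.0, -0.2], [-0.1, 0.1], [0.1, 0.1], [-0.0, -0.1]]
thin plate
[ 0.5005 -0.1792 -0.1121] yaw deg -6.42 res [[0.3, -0.4], [-0.3, 0.1], [0.0, 0.4], [-0.0, -0.1]]
thick cradle
[ 0.5263 -0.3996  0.2704] yaw deg 15.49 res [[-0.0, -0.4], [-0.3, -0.4], [0.1, 0.7], [0.3, 0.0]]
thick plate
[ 0.5261 -0.4     0.2807] yaw deg 16.09 res [[-0.1, 0.0], [-0.0, -0.5], [-0.1, 0.5], [0.2, -0.0]]
frame
[ 0.6482  0.1309 -0.144 ] yaw deg -8.25 res [[-0.3, 0.3], [0.5, -0.2], [-0.9, -1.5], [-0.4, 0.2], [0.5, 0.2], [0.4, -0.2], [0.6, 0.9], [0.4, 0.7], [0.5, 0.1], [0.1, -0.3], [0.5, 0.4], [0.5, 0.5], [-3.1, -0.5], [0.4, -0.6]]
[[0.65856391 0.20214468 0.015     ]]
[[0.64823034 0.13089008 0.015     ]]
pivot [[0.54453594 0.18230479 0.047     ]]
ball px [[139.64488615 232.58729215]]
ball px [[139.97892104 227.02976246]]
[[ 0.246  0.    -0.969]
 [ 0.969  0.     0.246]
 [ 0.    -1.    -0.   ]]
```

```bash
cat > plan.py <<'E'
import sys;from h import *;from bench import observe
x,y,z,yaw=map(float,sys.argv[1:5]) # target TCP, tool-x yaw deg (world)
st=observe();M=R.from_quat(st["orientation"]).as_matrix()
d=M.T@(np.array([x,y,z])-st["eef_pos"])*1000
T=R.from_matrix(np.c_[[np.cos(np.radians(yaw)),np.sin(np.radians(yaw)),0],[0,0,-1],[-np.sin(np.radians(yaw)),np.cos(np.radians(yaw)),0]])
rv=(R.from_matrix(M).inv()*T).as_rotvec(degrees=True)
dT=T.as_matrix().T@(np.array([x,y,z])-st["eef_pos"])*1000
print("t",round(st["time_s"],2),"pos",st["eef_pos"].round(4),"d mm",d.round(1),"d after turn",dT.round(1),"turn",rv.round(2),"gap",round(st["finger_gap"]*91.8,1),"F",st["wrist_force"].round(1))
E
python3 - <<'E'
from fit import *
s=lambda y,w:[[x,y+v,.065] for x,v in((.057,w),(.057,-w),(-.057,-w),(-.057,w))]
m=fit("top",s(.072,.0085)+s(0,.00625),o([[148,59],[180,65],[135,272],[104,268],[286,79],[311,84],[268,294],[244,290]],4,108,122),[.648,.13,-.144])
for y in(.072,0):print(place(*m,[0,y,.015]))
E
python3 -m jog '[[0,0,0,0,-7.5,0,91.8],[0,0,0,0,-7.5,0,91.8],[0,0,0,0,-7.5,0,91.8],[0,0,0,0,-7.5,0,91.8]]'
python3 plan.py .5 .1 .25 105.8; python3 plan.py .526 -.4 .25 105.8
```

```text
[ 0.6487  0.1319 -0.1487] yaw deg -8.52 res [[0.2, -0.1], [0.1, -0.5], [0.1, 0.5], [-0.2, 0.3], [0.2, -0.1], [-0.2, -0.5], [-0.1, 0.2], [-0.1, 0.2]]
[[0.6593299 0.2031043 0.015    ]]
[[0.64866616 0.13189837 0.015     ]]
time_s: 1.5
eef_pos: [0.1536, 0.6058, 0.2488]
orientation: [0.422, 0.567, -0.567, -0.422]
wrist_force: [0.8, 0.4, 0.2]
finger_gap: 0.997
t 1.5 pos [0.1536 0.6058 0.2488] d mm [-584.1   -1.1 -186.1] d after turn [-581.    -1.2 -195.6] turn [ 0.02  0.93 -0.01] gap 91.5 F [0.8 0.4 0.2]
t 1.5 pos [0.1536 0.6058 0.2488] d mm [-1070.5    -1.1   -67.1] d after turn [-1069.2    -1.2   -84.4] turn [ 0.02  0.93 -0.01] gap 91.5 F [0.8 0.4 0.2]
```

```bash

python3 -m jog '[[-45,0,-14,0,0,0,60],[-45,0,-14,0,0,0,60],[-45,0,-14,0,0,0,60],[-45,0,-14,0,0,0,60],[-45,0,-14,0,0,0,60]]' 20 >/dev/null
python3 -m jog '[[-45,0,-14,0,0,0,60],[-45,0,-14,0,0,0,60],[-45,0,-14,0,0,0,60],[-45,0,-14,0,0,0,60],[-45,0,-14,0,0,0,60]]' >/dev/null
python3 -m jog '[[-45,0,-14,0,0,0,60],[-45,0,-14,0,0,0,60],[-45,0,-14,0,0,0,60]]'
python3 plan.py .526 -.4 .25 105.8
```

```text
time_s: 2.8
eef_pos: [0.5087, 0.0884, 0.2482]
orientation: [0.416, 0.574, -0.568, -0.418]
wrist_force: [0.7, 1.2, 0.2]
finger_gap: 0.652
t 2.8 pos [0.5087 0.0884 0.2482] d mm [-470.3   -5.9  132.6] d after turn [-474.7   -1.8  116.3] turn [0.32 1.98 0.41] gap 59.9 F [0.7 1.2 0.2]
```

```bash

python3 -m jog '[[-47,0,12,0,2,0,60],[-47,0,12,0,0,0,60],[-47,0,12,0,0,0,60],[-47,0,12,0,0,0,60],[-47,0,12,0,0,0,60]]' >/dev/null
python3 -m jog '[[-47,0,12,0,0,0,60],[-47,0,12,0,0,0,60],[-47,0,12,0,0,0,60],[-47,0,12,0,0,0,60],[-47,0,12,0,0,0,60]]' >/dev/null
python3 plan.py .526 -.4 .25 105.8
```

```text
t 3.8 pos [ 0.5258 -0.4109  0.246 ] d mm [10.5 -3.9 -3.2] d after turn [10.5 -4.  -3.1] turn [0.76 0.15 0.29] gap 60.4 F [0.5 0.4 1. ]
```

```bash

python3 -m jog '[[10,0,-3,0.8,0.2,0.3,60],[0,40,0,0,0,0,60],[0,40,0,0,0,0,60]]' >/dev/null
python3 plan.py .526 -.4 .113 105.8
python3 - <<'E'
from h import *;from bench import *
s=camera("side");t=camera("top")
cv2.imwrite("pics/c3.png",pad([crop(s,235,270,360,415,3),crop(t,390,185,470,285,4)]))
E
```

```text
t 4.1 pos [ 0.5241 -0.4154  0.1695] d mm [15.2 56.3 -5.7] d after turn [14.3 56.5 -6. ] turn [ 0.12 -0.88 -0.82] gap 60.1 F [ 0.3 -0.7 -0. ]
```

View pics/c3.png

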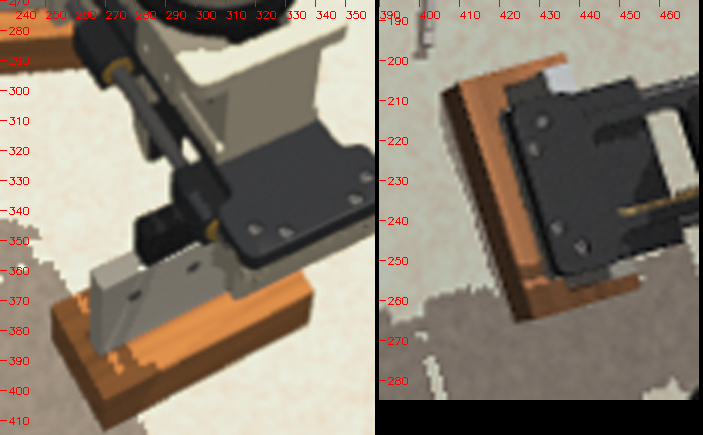

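The crop shows the open jaws over the bar at side (275,235→340) and the gripper aligned with the thick cradle. It is about 15 mm off along the jaw axis, so I correct that and then descend.

```bash

python3 -m jog '[[14,0,-6,0,-0.8,-0.8,60],[0,0,0,0,0,0,60]]' >/dev/null
python3 plan.py .526 -.4 .113 105.8
```

```text
t 4.4 pos [ 0.5254 -0.3953  0.167 ] d mm [-5.2 53.9  0.5] d after turn [-4.7 54.   0.7] turn [-0.17  0.1   0.54] gap 59.9 F [1.1 0.2 0.2]
```

```bash

python3 -m jog '[[-4,0,0,0,0,0.5,60],[0,25,0,0,0,0,60],[0,24,0,0,0,0,60],[0,0,0,0,0,0,60],[0,0,0,0,0,0,60]]' >/dev/null
python3 plan.py .526 -.4 .113 105.8
```

```text
t 4.9 pos [ 0.5322 -0.402   0.127 ] d mm [ 3.8 13.9  5.5] d after turn [ 3.6 14.   5.4] turn [ 0.42  0.29 -0.7 ] gap 60.0 F [ 1.  -1.5  0.5]
```

```bash

python3 -m jog '[[2,11,3,0,0,0,60],[0,0,0,0,0,0,60]]' >/dev/null
for i in 1 2 3; do python3 -m jog '[[0,0,0,0,0,0,60]]' >/dev/null; python3 plan.py .526 -.4 .113 105.8;done
```

```text
t 5.2 pos [ 0.53   -0.4021  0.1189] d mm [3.3 5.8 3.3] d after turn [3.1 5.9 3.3] turn [ 0.6   0.3  -0.93] gap 60.5 F [-0.8  0.4  0.3]
t 5.3 pos [ 0.5301 -0.4023  0.1193] d mm [3.4 6.2 3.3] d after turn [3.3 6.3 3.3] turn [ 0.62  0.3  -0.95] gap 60.0 F [ 0.7  0.1 -0.3]
t 5.4 pos [ 0.5303 -0.4024  0.1197] d mm [3.6 6.6 3.5] d after turn [3.5 6.7 3.4] turn [ 0.64  0.29 -0.97] gap 59.8 F [-0.1 -1.1 -0.6]
```

```bash

python3 -m jog '[[4,8,4,0.7,0.3,-1,60],[0,0,0,0,0,0,60]]' >/dev/null
python3 plan.py .526 -.4 .113 105.8
```

```text
t 5.6 pos [ 0.5251 -0.3996  0.1114] d mm [-0.6 -1.6 -0.7] d after turn [-0.6 -1.6 -0.7] turn [-0.1  -0.03  0.1 ] gap 60.2 F [-0.1 -0.1 -0.1]
```

```bash

python3 -m jog '[[0,0,0,0,0,0,0],[0,0,0,0,0,0,0],[0,0,0,0,0,0,0],[0,0,0,0,0,0,0],[0,0,0,0,0,0,0]]' 40 
python3 -m jog '[[0,-10,0,0,0,0,0],[0,-20,0,0,0,0,0],[0,-40,0,0,0,0,0],[0,-40,0,0,0,0,0],[0,-40,0,0,0,0,0]]' 40 
python3 -m jog '[[0,-15,0,0,0,0,0],[0,0,0,0,0,0,0]]'
python3 plan.py .6593 .2031 .28 81.5
```

```text
time_s: 6.1
eef_pos: [0.5251, -0.3997, 0.1109]
orientation: [-0.426, -0.564, 0.564, 0.428]
wrist_force: [0.6, -0.0, -0.0]
finger_gap: 0.269
time_s: 6.6
eef_pos: [0.5219, -0.3978, 0.26]
orientation: [-0.421, -0.563, 0.565, 0.433]
wrist_force: [1.4, -0.7, -4.0]
finger_gap: 0.145
time_s: 6.8
eef_pos: [0.5233, -0.3995, 0.2828]
orientation: [-0.424, -0.563, 0.565, 0.43]
wrist_force: [0.4, -0.6, -4.0]
finger_gap: 0.148
t 6.8 pos [ 0.5233 -0.3995  0.2828] d mm [ 543.4    3.2 -293.9] d after turn [616.1   2.8 -45.4] turn [-0.43 24.19  0.16] gap 13.5 F [ 0.4 -0.6 -4. ]
```

```bash

python3 -m jog '[[0,0,0,0,6,0,0],[0,0,0,0,6,0,0],[0,0,0,0,6,0,0],[0,0,0,0,6,0,0],[0,0,0,0,0,0,0]]' >/dev/null
python3 plan.py .6593 .2031 .28 81.5
python3 -m jog '[[45,0,-3,0,0,0,0],[45,0,-3,0,0,0,0],[45,0,-3,0,0,0,0],[45,0,-3,0,0,0,0],[45,0,-3,0,0,0,0]]' >/dev/null
python3 -m jog '[[45,0,-3,0,0,0,0],[45,0,-3,0,0,0,0],[45,0,-3,0,0,0,0],[45,0,-3,0,0,0,0],[0,0,0,0,0,0,0]]' 
python3 plan.py .6593 .2031 .28 81.5
```

```text
t 7.3 pos [ 0.5208 -0.3976  0.2781] d mm [ 6.151e+02  4.000e-01 -4.040e+01] d after turn [614.5  -1.9 -48.2] turn [-0.82 -0.72  0.27] gap 13.4 F [ 0.7 -0.5 -3.4]
time_s: 8.3
eef_pos: [0.6048, 0.0137, 0.2685]
orientation: [-0.523, -0.46, 0.472, 0.54]
wrist_force: [0.2, 0.8, -4.3]
finger_gap: 0.153
t 8.3 pos [0.6048 0.0137 0.2685] d mm [194.9 -11.8 -28.9] d after turn [195.3 -11.5 -25.9] turn [-1.65  0.99  0.16] gap 14.1 F [ 0.2  0.8 -4.3]
```

```bash

python3 -m jog '[[40,-3,-5,-1.6,1,0.2,0],[40,-3,-5,0,0,0,0],[40,-3,-5,0,0,0,0],[40,0,-5,0,0,0,0],[25,0,-4,0,0,0,0]]' >/dev/null
python3 -m jog '[[0,0,0,0,0,0,0],[0,0,0,0,0,0,0]]' >/dev/null
python3 plan.py .6593 .2031 .28 81.5
```

```text
t 9.0 pos [0.6524 0.2    0.27  ] d mm [  3.9 -10.1  -6.4] d after turn [  4.1 -10.   -6.4] turn [-0.51  1.33 -0.34] gap 13.6 F [-0.2 -0.9 -3.6]
```

```bash

python3 -m jog '[[4,0,-7,-0.5,1.3,-0.3,0],[0,30,0,0,0,0,0],[0,30,0,0,0,0,0],[0,20,0,0,0,0,0],[0,0,0,0,0,0,0]]' >/dev/null
python3 plan.py .6593 .2031 .18 81.5
python3 -m jog '[[0,0,0,0,0,0,0]]' >/dev/null
python3 plan.py .6593 .2031 .18 81.5
```

```text
t 9.5 pos [0.6622 0.1962 0.188 ] d mm [6.4 8.  4. ] d after turn [6.4 8.  3.9] turn [ 0.23 -0.44 -0.07] gap 13.9 F [-0.2 -1.1 -3.6]
t 9.6 pos [0.6627 0.1948 0.1886] d mm [7.7 8.5 4.7] d after turn [7.7 8.6 4.6] turn [ 0.26 -0.54 -0.09] gap 13.2 F [ 1.  -0.6 -3.2]
```

```bash

python3 -m jog '[[8,5,5,0.3,-0.5,0,0],[0,0,0,0,0,0,0]]' >/dev/null
python3 plan.py .6593 .2031 .18 81.5
python3 - <<'E'
from h import *;from bench import *
s=camera("side");t=camera("top");cv2.imwrite("pics/s4.png",s);cv2.imwrite("pics/t4.png",t)
cv2.imwrite("pics/c4.png",pad([crop(s,215,60,335,200,4),crop(t,105,120,175,260,4)]))
E
```

```text
t 9.8 pos [0.66   0.2033 0.1854] d mm [-0.3  5.4  0.7] d after turn [-0.3  5.4  0.7] turn [ 0.08 -0.1  -0.01] gap 13.5 F [ 0.2  0.2 -3.7]
```

View pics/c4.png

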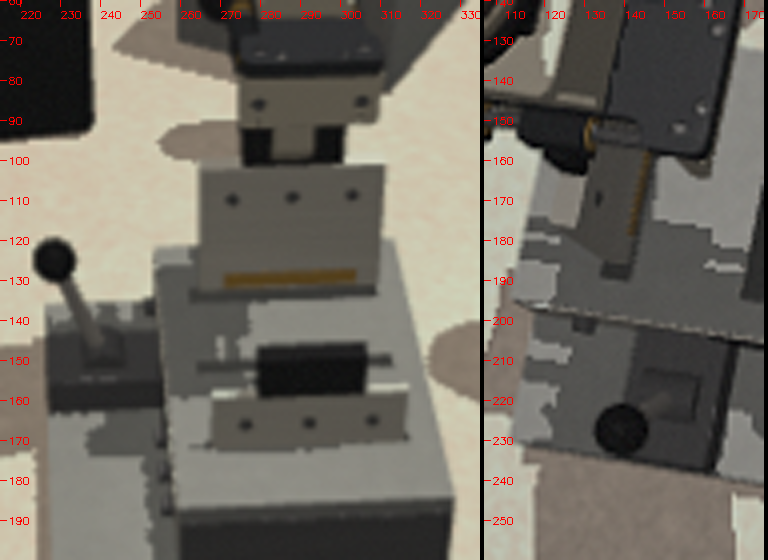

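```bash
python3 - <<'E'
from h import *
yaw=-.1487; m=(.6487,.1319,yaw)
f=.6600,.2033,yaw
def show(n,P,k,x0,y0,ox=0): print(np.round((proj(n,P)-[x0,y0]+.5)*k-.5+[ox,0],0).tolist())
S=("side",);
P=lambda z,s:place(*f,[[-.054,s*.0065,z+.085],[.054,s*.0065,z+.085],[-.054,s*.0065,z],[.054,s*.0065,z]])
print("side plate near face: TL TR BL BR seen (199,166)(384,165)(193,291)(376,293)")
for z in(.08,.085):show("side",P(z,-1),4,215,60)
print("mid slot near edge ends (197,368)(390,360)");show("side",place(*m,[[-.057,-.00625,.065],[.057,-.00625,.065],[-.057,.00625,.065],[.057,.00625,.065]]),4,215,60)
print("frame near top corners");show("side",place(*m,[[-.075,-.125,.065],[.075,-.125,.065]]),4,215,60)
print("loaded near face TL TR, seen (212,394)(407,390)");show("side",place(*m,[[-.054,-.0745,.10],[.054,-.0745,.10]]),4,215,60)
print("top: plate -x end foot, top");show("top",place(*f,[[-.054,s*.0065,.084+h] for h in(0,.085) for s in(1,-1)]),4,105,120,484)
E
```

```text
side plate near face: TL TR BL BR seen (199,166)(384,165)(193,291)(376,293)
[[197.0, 155.0], [385.0, 149.0], [196.0, 279.0], [375.0, 273.0]]
[[197.0, 147.0], [385.0, 141.0], [196.0, 272.0], [376.0, 266.0]]
mid slot near edge ends (197,368)(390,360)
[[198.0, 372.0], [394.0, 365.0], [196.0, 359.0], [391.0, 352.0]]
frame near top corners
[[179.0, 507.0], [456.0, 496.0]]
loaded near face TL TR, seen (212,394)(407,390)
[[212.0, 396.0], [409.0, 389.0]]
top: plate -x end foot, top
[[593.0, 263.0], [618.0, 267.0], [536.0, 223.0], [563.0, 227.0]]
```

```bash
python3 - <<'E'
from h import *
s=cv2.imread("pics/s4.png");t=cv2.imread("pics/t4.png")
def br(i): return cv2.convertScaleAbs(i,alpha=1.7,beta=20)
cv2.imwrite("pics/c5.png",pad([crop(br(s),258,78,318,142,7),crop(br(t),122,144,164,202,9)]))
E
```

```text
(no output)
```

View pics/c5.png

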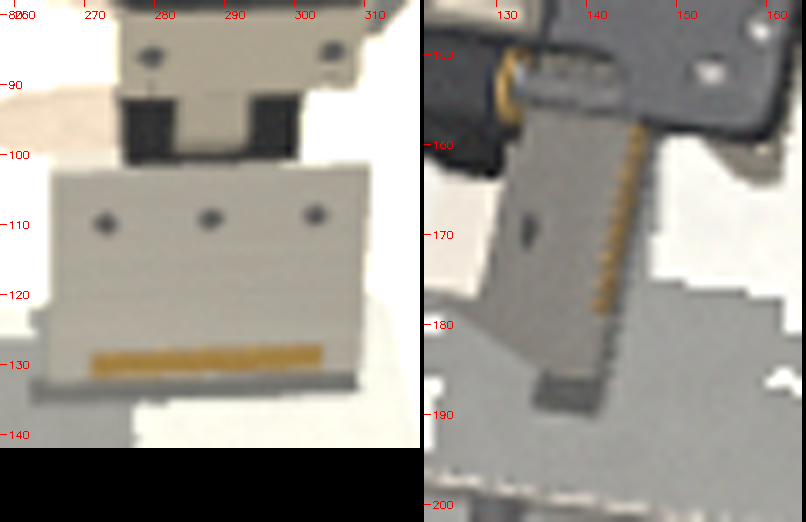

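```bash
python3 - <<'E'
from fit import *
a,b=.054,.0065
sp=o([[50,173],[369,166],[48,380],[358,374]],7,258,78)
tp=o([[540-424,366],[603-424,374]],9,122,144)
SL=np.array([[-a,-b,.085],[a,-b,.085],[-a,-b,0],[a,-b,0]]);TL=np.array([[-a,b,0],[-a,-b,0]])
def W(p,L):return R.from_euler("zyx",p[3:6]).apply(L)+p[:3]
for roll in(0,1):
  def f(p):
    q=p if roll else np.r_[p[:4],0,0]
    return np.r_[(proj("side",W(q,SL))-sp).ravel(),(proj("top",W(q,TL))-tp).ravel(),(q[4:]/.02)]
  r=least_squares(f,[.66,.203,.08,-.149,0,0]);print(r.x.round(4),r.fun.round(1))
# side slots for bias
print("wide slot side px near edge",proj("side",place(.6487,.1319,-.1487,[[-.057,.0635,.065],[.057,.0635,.065],[-.057,.0805,.065],[.057,.0805,.065]])).round(1), "seen dark strip",o([[30,402],[357,388],[30,380]],7,258,78).round(1))
E
```

```text
[ 0.6624  0.2007  0.0718 -0.1638  0.      0.    ] [ 0.2 -0.6  1.6 -0.7  0.3  0.7  0.8  0.4  0.1  1.1 -0.7  1.3  0.   0. ]
[ 0.6624  0.1996  0.0728 -0.1825 -0.0131  0.0054] [-0.2 -0.5  1.3 -0.6  0.3  0.6  0.9  0.4  0.2  0.9 -0.7  1.2 -0.7  0.3]
wide slot side px near edge [[262.1 135.2]
 [309.2 133.6]
 [261.7 131.1]
 [308.3 129.6]] seen dark strip [[261.9 135. ]
 [308.6 133. ]
 [261.9 131.9]]
```

The crop shows the plate over the wide slot: side corners near (265,102) to (310,131), with the slot strip just below at (262–309,135). The fit puts the foot at z≈0.072, so it slid about 10 mm down in the grip. It needs about −3 mm in x and +2.5 mm in y.

```bash

python3 -m jog '[[2,0,3,0,-0.4,0,0],[0,0,0,0,0,0,0]]' >/dev/null
python3 plan.py .657 .2057 .175 82
```

```text
t 10.1 pos [0.6587 0.2043 0.1875] d mm [ 1.1 12.5  2. ] d after turn [ 1.2 12.5  1.9] turn [ 0.3  -0.25 -0.01] gap 14.1 F [-0.3  0.5 -3.1]
```

```bash

python3 -m jog '[[1.5,4,2,0.3,-0.3,0,0],[0,4,0,0,0,0,0],[0,4,0,0,0,0,0]]' >/dev/null
python3 plan.py .657 .2057 .175 82
python3 -m jog '[[0,3,0,0,0,0,0],[0,3,0,0,0,0,0]]' >/dev/null
python3 plan.py .657 .2057 .165 82
```

```text
t 10.4 pos [0.6573 0.2062 0.1759] d mm [-0.5  0.9  0.3] d after turn [-0.5  0.9  0.3] turn [0.08 0.08 0.02] gap 13.5 F [-0.9 -2.2 -2.5]
t 10.6 pos [0.6572 0.2055 0.1687] d mm [0.1 3.7 0.2] d after turn [0.1 3.7 0.2] turn [ 0.05  0.05 -0.03] gap 13.9 F [ 0.1 -0.3 -3.7]
```

```bash

for i in 1 2 3; do python3 -m jog '[[0,5,0,0,0,0,0],[0,4,0,0,0,0,0]]' >/dev/null
python3 plan.py .657 .2057 .128 82; done
```

```text
t 10.8 pos [0.6572 0.2056 0.1588] d mm [ 0.1 30.8  0.2] d after turn [ 0.1 30.8  0.2] turn [ 0.03  0.04 -0.03] gap 13.8 F [-0.2  0.1 -4.2]
t 11.0 pos [0.6571 0.2056 0.1488] d mm [ 0.1 20.8  0.1] d after turn [ 0.1 20.8  0.1] turn [ 0.02  0.05 -0.04] gap 13.5 F [ 0.2 -0.8 -2.6]
t 11.2 pos [0.6571 0.2055 0.1388] d mm [ 0.2 10.8  0.1] d after turn [ 0.1 10.8  0.1] turn [ 0.02  0.04 -0.04] gap 13.8 F [-0.  -1.4 -3.4]
```

No contact so far, which means it is in the slot. I lower gently to the floor and watch the force.

```bash

python3 -m jog '[[0,4,0,0,0,0,0],[0,3,0,0,0,0,0]]' >/dev/null; python3 plan.py .657 .2057 .128 82
python3 -m jog '[[0,2,0,0,0,0,0],[0,2,0,0,0,0,0]]' >/dev/null; python3 plan.py .657 .2057 .128 82
python3 -m jog '[[0,2,0,0,0,0,0]]' >/dev/null; python3 plan.py .657 .2057 .128 82

```

```text
t 11.4 pos [0.657  0.2055 0.1309] d mm [0.2 2.9 0. ] d after turn [0.2 2.9 0. ] turn [ 0.    0.04 -0.05] gap 13.4 F [-0.8  0.2 -3.7]
t 11.6 pos [0.6576 0.2055 0.1298] d mm [0.1 1.8 0.6] d after turn [0.1 1.8 0.6] turn [0.08 0.03 0.03] gap 13.7 F [-11.6  -2.1  22.6]
t 11.7 pos [0.6576 0.2055 0.1299] d mm [0.1 1.9 0.6] d after turn [0.1 1.9 0.6] turn [0.09 0.03 0.08] gap 13.6 F [-7.  -2.4 13.6]
```

```bash

python3 -m jog '[[0,0,0,0,0,0,16],[0,0,0,0,0,0,40],[0,0,0,0,0,0,40],[0,-20,0,0,0,0,40],[0,-40,0,0,0,0,40]]' >/dev/null
python3 -m jog '[[0,-40,0,0,0,0,40],[0,-30,0,0,0,0,40],[0,0,0,0,0,0,60]]'
python3 plan.py .5 -.1797 .25 83.2
```

```text
time_s: 12.5
eef_pos: [0.6583, 0.2062, 0.2653]
orientation: [0.534, 0.466, -0.463, -0.533]
wrist_force: [0.9, -0.2, -0.2]
finger_gap: 0.482
t 12.5 pos [0.6583 0.2062 0.2653] d mm [-404.1   13.7  103.5] d after turn [-401.9   15.3  111.5] turn [ 0.22 -1.14  0.16] gap 44.3 F [ 0.9 -0.2 -0.2]
```

```bash

python3 -m jog '[[-40,1,11,0,-1,0,60],[-40,1,11,0,0,0,60],[-40,1,11,0,0,0,60],[-40,1,11,0,0,0,60],[-40,1,11,0,0,0,60]]' >/dev/null
python3 -m jog '[[-40,1,11,0,0,0,60],[-40,1,11,0,0,0,60],[-40,1,11,0,0,0,60],[-40,1,11,0,0,0,60],[-20,0,5,0,0,0,60]]' >/dev/null
python3 -m jog '[[0,0,0,0,0,0,60],[0,0,0,0,0,0,60]]' >/dev/null
python3 plan.py .5 -.1797 .16 83.2
```

```text
t 13.7 pos [ 0.5035 -0.1688  0.2479] d mm [-11.6  87.8   2.6] d after turn [-11.2  87.9   2.2] turn [0.28 0.12 0.26] gap 60.4 F [ 0.1  1.  -0.1]
```

```bash

python3 -m jog '[[-11,30,2,0.3,0,0.3,60],[0,30,0,0,0,0,60],[0,15,0,0,0,0,60],[0,0,0,0,0,0,60]]' >/dev/null
python3 plan.py .5 -.1797 .111 83.2
```

```text
t 14.1 pos [ 0.5041 -0.1738  0.1702] d mm [-6.4 59.2  3.6] d after turn [-6.3 59.2  3.4] turn [0.13 0.58 0.06] gap 60.0 F [-0.2  0.3  1.2]
```

```bash

python3 -m jog '[[-6,15,3,0,0.5,0,60],[0,20,0,0,0,0,60],[0,10,0,0,0,0,60],[0,5,0,0,0,0,60],[0,0,0,0,0,0,60]]' >/dev/null
python3 plan.py .5 -.1797 .111 83.2
```

```text
t 14.6 pos [ 0.5051 -0.1742  0.1209] d mm [-6.   9.8  4.6] d after turn [-6.   9.9  4.5] turn [0.32 0.57 0.16] gap 60.1 F [ 0.2 -0.8  0.4]
```

```bash

python3 -m jog '[[-6,10,5,0.3,0.6,0.2,60],[0,0,0,0,0,0,60]]' >/dev/null
python3 plan.py .5 -.1797 .111 83.2
python3 -m jog '[[-0.5,0.5,0.5,0,0,0,30],[0,0,0,0,0,0,30],[0,0,0,0,0,0,30]]' >/dev/null
python3 plan.py .5 -.1797 .111 83.2
```

```text
t 14.8 pos [ 0.5002 -0.1799  0.1114] d mm [0.1 0.4 0.2] d after turn [0.1 0.4 0.2] turn [ 0.11 -0.04 -0.06] gap 60.3 F [-0.6 -0.4  0.5]
t 15.1 pos [ 0.4999 -0.1808  0.1116] d mm [1.2 0.6 0. ] d after turn [1.2 0.6 0. ] turn [ 0.18 -0.08 -0.06] gap 40.6 F [ 0.2  0.4 -0.2]
```

```bash

python3 -m jog '[[1,0,0,0,0,0,0],[0,0,0,0,0,0,0],[0,0,0,0,0,0,0],[0,0,0,0,0,0,0],[0,0,0,0,0,0,0]]' 40
python3 -m jog '[[0,0,0,0,0,0,0],[0,0,0,0,0,0,0]]' >/dev/null
python3 plan.py .5 -.1797 .111 83.2
python3 -m jog '[[0,-8,0,0,0,0,0],[0,-20,0,0,0,0,0],[0,-40,0,0,0,0,0],[0,-40,0,0,0,0,0],[0,-40,0,0,0,0,0]]' >/dev/null
python3 -m jog '[[0,-15,0,0,0,0,0],[0,0,0,0,0,0,0]]'
python3 plan.py .646 .1344 .27 82
```

```text
time_s: 15.6
eef_pos: [0.5004, -0.1798, 0.1121]
orientation: [0.53, 0.47, -0.468, -0.528]
wrist_force: [-0.3, 0.2, -0.7]
finger_gap: 0.15
t 15.8 pos [ 0.5004 -0.1797  0.1121] d mm [-0.   1.1  0.4] d after turn [-0.   1.1  0.4] turn [ 0.23 -0.07 -0.06] gap 13.5 F [-0.2 -0.6  0.8]
time_s: 16.5
eef_pos: [0.4978, -0.1795, 0.2825]
orientation: [0.53, 0.468, -0.469, -0.529]
wrist_force: [0.6, -0.4, -1.5]
finger_gap: 0.151
t 16.5 pos [ 0.4978 -0.1795  0.2825] d mm [ 329.5   12.1 -109.1] d after turn [ 331.4   12.5 -103.1] turn [-0.01  1.04 -0.08] gap 13.8 F [ 0.6 -0.4 -1.5]
```

```bash

python3 -m jog '[[40,0,-13,0,1,0,0],[40,0,-13,0,0,0,0],[40,0,-13,0,0,0,0],[40,0,-13,0,0,0,0],[40,0,-13,0,0,0,0]]' >/dev/null
python3 -m jog '[[40,0,-12,0,0,0,0],[40,0,-12,0,0,0,0],[40,0,-12,0,0,0,0],[0,0,0,0,0,0,0],[0,0,0,0,0,0,0]]'
python3 plan.py .646 .1344 .19 82
```

```text
time_s: 17.5
eef_pos: [0.6417, 0.133, 0.2691]
orientation: [-0.533, -0.457, 0.467, 0.538]
wrist_force: [0.6, -1.0, -2.2]
finger_gap: 0.147
t 17.5 pos [0.6417 0.133  0.2691] d mm [ 2.5 79.1 -5.2] d after turn [ 2.  79.1 -4.1] turn [-0.83 -0.38 -0.36] gap 13.5 F [ 0.6 -1.  -2.2]
```

```bash

python3 -m jog '[[2,20,-4,-0.8,-0.4,-0.4,0],[0,30,0,0,0,0,0],[0,20,0,0,0,0,0],[0,5,0,0,0,0,0],[0,0,0,0,0,0,0]]' >/dev/null
python3 plan.py .646 .1344 .185 82
```

```text
t 18.0 pos [0.6432 0.1301 0.1888] d mm [ 4.7  3.8 -2.2] d after turn [ 4.7  3.8 -2.2] turn [-0.24 -0.19 -0.11] gap 13.9 F [-0.2  0.3 -1.8]
```

```bash

python3 -m jog '[[4.7,4,-2,-0.2,-0.2,0,0],[0,0,0,0,0,0,0]]' >/dev/null
python3 plan.py .646 .1344 .185 82
python3 - <<'E'
from h import *;from bench import *
s=camera("side");t=camera("top");cv2.imwrite("pics/s6.png",s);cv2.imwrite("pics/t6.png",t)
def br(i): return cv2.convertScaleAbs(i,alpha=1.7,beta=20)
cv2.imwrite("pics/c6.png",pad([crop(br(s),258,90,324,165,6),crop(br(t),128,135,192,205,6)]))
E
```

```text
t 18.2 pos [0.6464 0.1338 0.1859] d mm [0.5 0.9 0.5] d after turn [0.5 0.9 0.5] turn [ 0.05 -0.05 -0.09] gap 13.8 F [ 0.5 -0.5 -2.3]
```

View pics/c6.png

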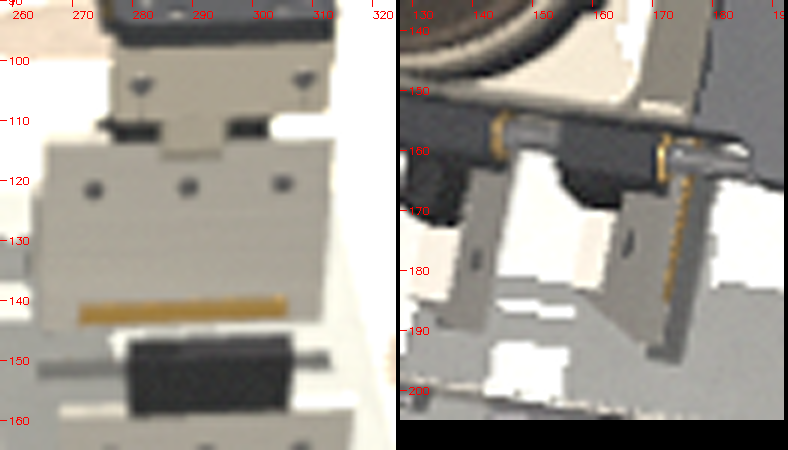

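```bash
python3 - <<'E'
from fit import *
a,b=.054,.0045
sp=o([[44,145],[331,141],[43,328],[322,322]],6,258,90)
tp=o([[633-400,338],[662-400,347]],6,128,135)
SL=np.array([[-a,-b,.085],[a,-b,.085],[-a,-b,0],[a,-b,0]]);TL=np.array([[-a,b,0],[-a,-b,0]])
def W(p,L):return R.from_euler("zyx",p[3:6]).apply(L)+p[:3]
for roll in(0,1):
  def f(p):
    q=p if roll else np.r_[p[:4],0,0]
    return np.r_[(proj("side",W(q,SL))-sp).ravel(),(proj("top",W(q,TL))-tp).ravel(),(q[4:]/.02)]
  r=least_squares(f,[.65,.132,.08,-.149,0,0]);print(r.x.round(4),r.fun.round(1))
m=(.6487,.1319,-.1487)
print("mid slot -x end, top, disp",(proj("top",place(*m,[[-.057,.00625,.065],[-.057,-.00625,.065]]))-[128,135]+.5)*6+[400,0])
print("mid slot side near/far x ends disp",((proj("side",place(*m,[[-.057,-.00625,.065],[.057,-.00625,.065],[-.057,.00625,.065],[.057,.00625,.065]]))-[258,90]+.5)*6).round())
E
```

```text
[ 0.6471  0.1328  0.0843 -0.1684  0.      0.    ] [-0.1 -0.5  1.3 -0.8 -0.2  0.8  0.2  0.7  0.   0.9 -0.4  0.1  0.   0. ]
[ 0.6471  0.1322  0.085  -0.1791 -0.0086  0.0071] [-0.4 -0.4  1.1 -0.8 -0.1  0.7  0.3  0.6  0.1  0.7 -0.4  0.1 -0.4  0.4]
mid slot -x end, top, disp [[646.27758041 359.04873632]
 [682.04361126 364.63625228]]
mid slot side near/far x ends disp [[ 40. 379.]
 [333. 369.]
 [ 37. 360.]
 [329. 349.]]
```

The foot is at z≈0.084, about 1.5 mm short in x and centred in y over the mid slot. I make a small correction and lower.

```bash

python3 -m jog '[[-0.7,4,-1.5,0,-0.3,0,0],[0,4,0,0,0,0,0]]' >/dev/null
python3 plan.py .6478 .1334 .175 82.3
python3 -m jog '[[0,4,0,0,0,0,0],[0,3,0,0,0,0,0]]' >/dev/null
python3 plan.py .6478 .1334 .165 82.3
```

```text
t 18.5 pos [0.6492 0.1322 0.18  ] d mm [1.  5.  1.6] d after turn [1.  5.  1.6] turn [ 0.27 -0.05 -0.03] gap 13.6 F [ 1.6  0.  -2.6]
t 18.7 pos [0.6494 0.1322 0.1724] d mm [1.  7.4 1.7] d after turn [1.  7.4 1.7] turn [ 0.28 -0.06 -0.02] gap 13.8 F [ 0.2 -0.3 -1.6]
```

```bash

python3 -m jog '[[1,2,1.5,0.3,0,0,0],[0,2,0,0,0,0,0]]' >/dev/null
python3 plan.py .6478 .1334 .165 82.3
python3 -m jog '[[0,3,0,0,0,0,0],[0,3,0,0,0,0,0]]' >/dev/null
python3 plan.py .6478 .1334 .155 82.3
python3 -m jog '[[0,3,0,0,0,0,0],[0,3,0,0,0,0,0]]' >/dev/null
python3 plan.py .6478 .1334 .155 82.3
```

```text
t 18.9 pos [0.6476 0.1334 0.1676] d mm [-0.   2.6 -0.2] d after turn [-0.   2.6 -0.2] turn [-0.09 -0.06 -0.04] gap 13.8 F [-0.4 -0.1 -1.9]
t 19.1 pos [0.6477 0.1335 0.1612] d mm [-0.1  6.2 -0.1] d after turn [-0.1  6.2 -0.1] turn [-0.08 -0.05 -0.04] gap 13.6 F [ 0.6 -0.8 -1.5]
t 19.3 pos [0.6476 0.1335 0.1547] d mm [-0.1 -0.3 -0.2] d after turn [-0.1 -0.3 -0.2] turn [-0.08 -0.05 -0.04] gap 13.9 F [-0.2 -0.7 -1.6]
```

Foot is about 11 mm below the mouth with no contact. The floor should come at TCP≈0.116.

```bash

python3 -m jog '[[0,5,0,0,0,0,0],[0,5,0,0,0,0,0]]' >/dev/null
python3 plan.py .6478 .1334 .116 82.3
python3 -m jog '[[0,5,0,0,0,0,0],[0,5,0,0,0,0,0]]' >/dev/null
python3 plan.py .6478 .1334 .116 82.3
python3 -m jog '[[0,5,0,0,0,0,0],[0,4,0,0,0,0,0]]' >/dev/null
python3 plan.py .6478 .1334 .116 82.3
```

```text
t 19.5 pos [0.6478 0.1335 0.1441] d mm [-0.1 28.1  0. ] d after turn [-0.1 28.1  0. ] turn [-0.05 -0.05 -0.03] gap 13.6 F [ 0.4 -0.3 -2. ]
t 19.7 pos [0.6477 0.1335 0.133 ] d mm [-0.1 17.  -0.1] d after turn [-0.1 17.  -0.1] turn [-0.06 -0.05 -0.03] gap 13.7 F [ 0.5 -0.7 -2.5]
t 19.9 pos [0.6476 0.1335 0.1229] d mm [-0.   6.9 -0.3] d after turn [-0.   6.9 -0.3] turn [-0.09 -0.05 -0.04] gap 13.3 F [ 0.1  0.1 -2.1]
```

```bash

python3 -m jog '[[0,2,0,0,0,0,0],[0,2,0,0,0,0,0]]' >/dev/null
python3 plan.py .6478 .1334 .116 82.3
python3 -m jog '[[0,2,0,0,0,0,0]]' >/dev/null
python3 plan.py .6478 .1334 .116 82.3
```

```text
t 20.1 pos [0.6474 0.1334 0.1181] d mm [ 0.   2.1 -0.4] d after turn [ 0.   2.1 -0.4] turn [-0.12 -0.05 -0.06] gap 13.8 F [ 0.6  0.4 -2.2]
t 20.2 pos [0.6473 0.1337 0.1172] d mm [-0.2  1.2 -0.6] d after turn [-0.2  1.2 -0.6] turn [-0.14 -0.05 -0.02] gap 13.5 F [-11.4  -0.3  26.1]
```

```bash

python3 -m jog '[[0,0,0,0,0,0,16],[0,0,0,0,0,0,40],[0,0,0,0,0,0,40],[0,-20,0,0,0,0,40],[0,-40,0,0,0,0,40]]' >/dev/null
python3 -m jog '[[0,-40,0,0,0,0,40],[0,-20,0,0,0,0,40],[0,0,0,0,0,0,0]]' 20
python3 - <<'E'
from h import *;from bench import *
m=(.6487,.1319,-.1487)
for x in(-.19,-.098,-.22):print(x,place(*m,[x,.036,.122]).round(4))
s=camera("side");t=camera("top");cv2.imwrite("pics/s7.png",s);cv2.imwrite("pics/t7.png",t)
def br(i): return cv2.convertScaleAbs(i,alpha=1.6,beta=20)
cv2.imwrite("pics/c7.png",pad([crop(br(s),215,105,330,210,4),crop(br(t),108,130,190,250,4)]))
E
python3 plan.py .4553 .1956 .25 81.5
```

```text
time_s: 21.0
eef_pos: [0.648, 0.1335, 0.2418]
orientation: [-0.532, -0.465, 0.465, 0.533]
wrist_force: [0.2, -0.3, -0.2]
finger_gap: 0.392
-0.19 [[0.4661 0.1957 0.122 ]]
-0.098 [[0.5571 0.182  0.122 ]]
-0.22 [[0.4365 0.2001 0.122 ]]
t 21.1 pos [0.6467 0.1334 0.2387] d mm [ 35.8 -10.3 198.1] d after turn [ 33.2 -11.3 198.5] turn [-0.29  0.74 -0.12] gap 28.2 F [0.4 0.9 0.1]
```

View pics/c7.png

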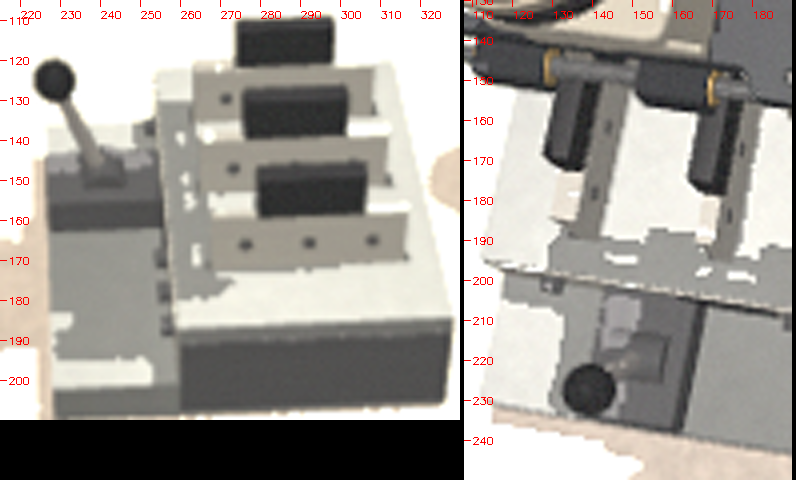

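All three modules are seated side by side (side bars at (286,117), (288,133), (292,152)), level and parallel. The lever ball is at side (227,125). Next I go to the −x side of the lever with the fingers shut.

```bash

python3 -m jog '[[7,-2,40,0,0.7,0,0],[7,-2,40,0,0,0,0],[7,-2,40,0,0,0,0],[7,-2,40,0,0,0,0],[5,-2,36,0,0,0,0]]' >/dev/null
python3 -m jog '[[0,0,0,0,0,0,0],[0,0,0,0,0,0,0]]' >/dev/null
python3 plan.py .4553 .1965 .125 81.5
```

```text
t 21.8 pos [0.4451 0.1941 0.2377] d mm [  5.5 112.4 -11.9] d after turn [  3.9 112.7  -9.8] turn [-1.09  0.09 -0.82] gap 0.7 F [0.8 0.2 0.1]
```

```bash

python3 -m jog '[[4,20,0,-1,0,-0.8,0],[0,35,0,0,0,0,0],[0,35,0,0,0,0,0],[0,10,0,0,0,0,0],[0,0,0,0,0,0,0]]' >/dev/null
python3 plan.py .4661 .1957 .124 81.5;python3 plan.py .56 .182 .124 81.5
```

```text
t 22.3 pos [0.4484 0.1959 0.1324] d mm [  2.5   8.4 -17.5] d after turn [  2.5   8.4 -17.5] turn [-0.01 -0.13 -0.14] gap 0.7 F [-0.6  0.4  0.4]
t 22.3 pos [0.4484 0.1959 0.1324] d mm [   3.     8.4 -112.4] d after turn [   2.8    8.4 -112.4] turn [-0.01 -0.13 -0.14] gap 0.7 F [-0.6  0.4  0.4]
```

```bash

python3 -m jog '[[2,8,-10,0,0,0,0],[0,1,-12,0,0,0,0],[0,0,-12,0,0,0,0],[0,0,-12,0,0,0,0],[0,0,-12,0,0,0,0]]'
python3 plan.py .56 .182 .124 81.5
python3 -m jog '[[0,0,-10,0,0,0,0],[0,0,-10,0,0,0,0],[0,0,-8,0,0,0,0]]'
python3 plan.py .56 .182 .124 81.5
```

```text
time_s: 22.8
eef_pos: [0.5131, 0.1891, 0.1263]
orientation: [0.537, 0.462, -0.46, -0.535]
wrist_force: [-2.4, -0.2, 2.1]
finger_gap: 0.005
t 22.8 pos [0.5131 0.1891 0.1263] d mm [ -0.    2.4 -47.4] d after turn [ -0.1   2.3 -47.4] turn [ 0.18 -0.13  0.01] gap 0.5 F [-2.4 -0.2  2.1]
time_s: 23.1
eef_pos: [0.5446, 0.1842, 0.1271]
orientation: [0.537, 0.462, -0.459, -0.535]
wrist_force: [-1.0, 0.4, -1.5]
finger_gap: 0.004
t 23.1 pos [0.5446 0.1842 0.1271] d mm [  0.1   3.2 -15.5] d after turn [  0.1   3.1 -15.6] turn [ 0.26 -0.19  0.06] gap 0.4 F [-1.   0.4 -1.5]
```

```bash

for i in 1 2 3; do python3 -m jog '[[0,1,-6,0,0,0,0]]' >/dev/null
python3 plan.py .56 .182 .124 81.5; done
```

```text
t 23.2 pos [0.5513 0.1831 0.1261] d mm [ 0.2  2.1 -8.8] d after turn [ 0.2  2.1 -8.8] turn [ 0.26 -0.2   0.06] gap 0.4 F [-0.4  0.7 -0.9]
t 23.3 pos [0.5574 0.1822 0.1248] d mm [ 0.2  0.8 -2.6] d after turn [ 0.2  0.8 -2.6] turn [ 0.22 -0.19  0.04] gap 0.5 F [-1.5  1.1 -1. ]
t 23.4 pos [0.5593 0.182  0.1232] d mm [ 0.1 -0.8 -0.7] d after turn [ 0.1 -0.8 -0.7] turn [-0.3  -0.13 -0.02] gap 0.5 F [-30.2   3.9  25.9]
```

That force jump is the stop. I back off, rise, and look.

```bash

python3 -m jog '[[0,0,15,0,0,0,0],[0,0,40,0,0,0,0],[0,-30,30,0,0,0,0],[0,-40,20,0,0,0,0],[0,-40,0,0,0,0,0]]'
python3 -m jog '[[0,-20,20,0,0,0,0],[0,0,0,0,0,0,0],[0,0,0,0,0,0,0]]'
python3 - <<'E'
from h import *;from bench import *
s=camera("side");t=camera("top")
m=(.6487,.1319,-.1487)
def br(i): return cv2.convertScaleAbs(i,alpha=1.3,beta=10)
for q in(.85,1.0):
  a=q-.5;B=place(*m,[-.11+.075*np.sin(a),.036,.047+.075*np.cos(a)]);print(q,proj("side",B),proj("top",B))
cv2.imwrite("pics/c8.png",pad([crop(br(s),215,105,330,210,4),crop(br(t),108,130,190,250,4)]))
cv2.imwrite("pics/full8.png",t)
for n,a in(("side",cv2.imread("pics/side0.png")),("top",cv2.imread("pics/top0.png"))):
  for q in("spool","multimeter","screwdriver"):print(n,q,[np.round(d["location"],1).tolist() for d in spot_point(n,q)][:1])
E
```

```text
time_s: 23.9
eef_pos: [0.4501, 0.1968, 0.2307]
orientation: [-0.534, -0.455, 0.467, 0.538]
wrist_force: [1.3, 1.6, -0.2]
finger_gap: 0.007
time_s: 24.2
eef_pos: [0.4327, 0.2016, 0.2575]
orientation: [-0.534, -0.46, 0.463, 0.537]
wrist_force: [-0.0, -0.3, -0.6]
finger_gap: 0.004
0.85 [[251.123955   123.66631045]] [[144.53794461 200.41743171]]
1.0 [[255.58537179 125.21920692]] [[146.27188051 195.71578648]]
side spool [[185.9, 239.2]]
side multimeter [[382.7, 250.6]]
side screwdriver [[386.2, 337.8]]
top spool [[253.6, 295.7]]
top multimeter [[318.6, 120.4]]
top screwdriver [[403.1, 153.6]]
```

View pics/c8.png

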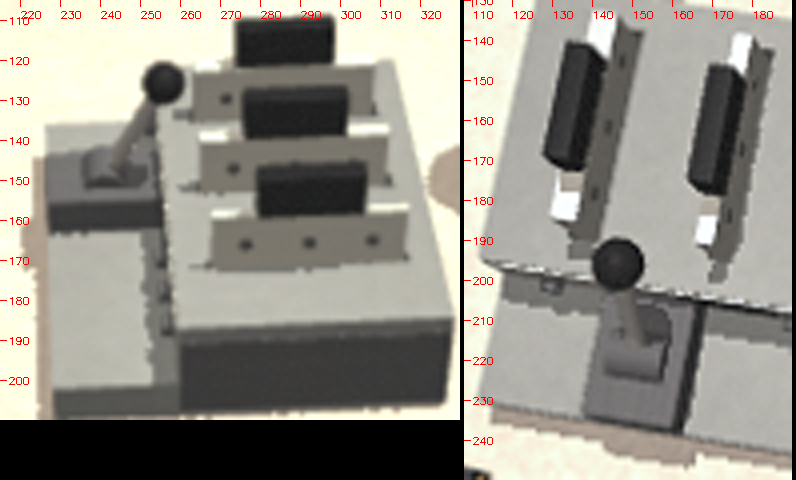

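The ball is at side (255.5,125) and top (146,195.5), which matches the clamp at 1.0 rad. The modules have not moved and the arm is clear.

```bash
python3 -c "
from bench import *
print(close_job())"
```

```text
the job is handed in; nothing more can be done
None
```

I put the thicker module in the widest slot and the thinner one in the middle slot, let both go, then threw the clamp lever over to its stop. The job is handed in at about 24 s of robot time; the hand-in reports no verdict.

**Modules:** Each was lowered until the wrist force jumped to about 20–26 N at the height expected for the slot floor. The last picture shows both standing level and parallel beside the loaded module. I judged that by eye and did not measure the final poses.

**Clamp:** The force rose to about 30 N at the stop. The ball then sat where the model puts it at about 1.0 rad in both cameras.

**Bystanders:** I kept clear of the multimeter, screwdriver, spool and blue look-alike. I read the positions of the first three only at the end and took no start readings, so their stillness rests on my having avoided them.

**Checks that disagreed:**
- **Grip slip:** The thicker module slid about 10 mm down in the grip because I lifted before the jaws were fully shut. I measured this and allowed for it before lowering.
- **Alignment:** The camera fits put the modules about 1–2° off the tool's own angle, with offsets of about 2–3 mm on the thicker one. Both went in with no side contact until the floor.

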